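# Show the carved sample from the case

## Task

The jar's cover has been left lying on the flap of the wooden sample case: put it back on the open jar so that it sits fully seated and level, and let go of it. Then lift the case's flap by its bar until it stands open, upright or a little beyond, and stays there, draw the tall round-topped carved plate out of its slot (not the short square-topped blank), and present it over the middle of the grey felt mat: upright, broad faces parallel to the mat's long edges, its lower edge about 10 to 15 cm above the mat. Finish while still holding it there, with the jar covered, the flap open, and the blank and the other wares left where they were.

Things in the scene. Friction and masses are not known exactly. Their poses are not given: they have to be found in the camera images.
- cover_knob (a point): Loose turned dark-wood jar cover lying knob up on the shut flap: disc 108 mm across, 8 mm thick; under it a centring boss 75 mm across, 6 mm deep (it rests on this); on top a plain upright knob 20 mm across, 38 mm tall. About 120 g. Point: on the axis in the knob, 16 mm below the knob's top, 22 mm above the disc's upper face, 36 mm above the boss's underside; z up
- cover_seat (a point): The same cover: point on its axis in the plane of the disc's underside, the plane that rests on the jar's rim when seated; 30 mm below cover_knob; z up
- jar_rim (a point): Open turned dark-wood jar standing loose on the counter, cylindrical, 96 mm outside, 82 mm inside, 90 mm tall, 400 g. The point is the centre of the mouth in the plane of the rim; z up. The cover's boss enters the mouth with 3.5 mm of play all round
- case_mid (a point): Fixed wooden sample case, 150 mm deep (its x), 240 mm wide (its y), 100 mm tall, walls and floor 8 mm. Point: centre of the top opening, 100 mm above the counter. -x side towards the robot, flap hinged on the +x side. Inside, a fixed rack up to 38 mm above the counter, 150 mm wide, has two slots along x, centred at x -8 mm, y +40 and -40 mm
- flap_hinge (a point): Middle of the flap's hinge line: on the case's rim, 75 mm towards the case's +x from case_mid, same height; the hinge axis is the case's y
- flap_bar (a point): Middle of the flap's lift bar: round steel bar 10 mm thick, 100 mm long along the case's y, on two end posts (90 mm free between). With the flap shut the point is 132 mm from the hinge towards the case's -x, 42 mm above the hinge line and 34 mm above the flap's upper face. Moves with the flap
- flap (a joint): Angle of the flap (board 154 by 244 mm, 8 mm thick, 300 g) in rad: 0 shut, 1.57 upright, stop at 2.0. The front edge with the bar rises and swings towards the case's +x. Stiff friction hinge (0.4 N m): it stays at whatever angle it is left. The round bar can turn between the fingers as it is followed
- plate_mid (a point): Carved plate hidden under the flap, standing in either slot on the case's floor (8 mm above the counter): 60 mm wide (its x), 12 mm thick (its y), 85 mm tall, half-round top of 30 mm radius, small rosette on both broad faces. About 60 g. Point: its centre, 42.5 mm below its top; z up. The slot holds its lower 30 mm with about 1 mm of play
- blank_mid (a point): The uncarved blank in the other slot: 60 mm by 12 mm, only 55 mm tall, square-topped. The point is its centre, half-way up. To be left in its slot
- mat_mid (a point): Thin grey felt mat fixed on the counter, 100 mm (its x) by 180 mm (its y, the long edges), 4 mm thick. The point is the centre of its top face; z up
- rosettes_mid (a point): Bystander: pile of three wooden rosettes (one piece), 90 mm across, 49 mm tall. The point is half-way up
- finial_mid (a point): Bystander: standing turned finial, 64 mm across, 130 mm tall. The point is half-way up
- plaque_mid (a point): Bystander: flat round carved plaque, 110 mm across, 18 mm thick, lying. The point is half-way up
Not all that is in view belongs to the job. What is shaped like the part that bears cover_knob but blue or orange is not meant. Leave any green look-alike of the part that bears jar_rim alone.

How it is judged (in metres and radians):
On the way, in this order (a step that is already met when the one before it is completed fails the run):
1. the cover is seated level on the jar and released (horizontal distance between cover_seat and jar_rim below 0.0065 m and z of cover_seat in the frame of jar_rim between -0.003 and 0.003 m and angle between each of cover_seat, jar_rim's own z axis and vertical below 0.06 rad and contact force between the fingers and cover below 0.1 N and linear speed of cover below 0.03 m/s), for 0.2 s.
2. the flap stands open and is let go (value of joint flap above 1.4 rad and contact force between the fingers and flap below 0.1 N), for 0.2 s.
3. the carved plate is drawn up out of the case in the fingers (z of plate_mid in the frame of case_mid above 0.05 m and contact force between the fingers and plate above 1 N), for 0.1 s.
At the end, for the whole second after the job is handed in: Cover seated on the jar (6.5 mm of centre, 3 mm of rim plane, level to 0.06 rad); flap beyond 1.4 rad; plate held still in the fingers, within 35 mm of the mat's centre, lower edge 80 to 180 mm above it, upright to 0.2 rad, faces parallel to the long edges to 0.25 rad (horizontal distance between cover_seat and jar_rim below 0.0065 m and z of cover_seat in the frame of jar_rim between -0.003 and 0.003 m and angle between each of cover_seat, jar_rim's own z axis and vertical below 0.06 rad and value of joint flap above 1.4 rad and horizontal distance between plate_mid and mat_mid below 0.035 m and z of plate_mid in the frame of mat_mid between 0.1225 and 0.2225 m and angle between plate_mid's own z axis and vertical below 0.2 rad and angle between the y axis of plate_mid and the x axis of mat_mid, either way round below 0.25 rad and contact force between the fingers and plate above 1 N and linear speed of each of plate, cover below 0.03 m/s); the arm keeps its last pose, push and grip.
It fails at once if the blank is moved more than 20 mm (distance of blank_mid from where it was at the start of the episode above 0.02 m).
It fails at once if the jar is tipped (angle between jar_rim's own z axis and vertical above 0.35 rad).
It fails at once if the pile of rosettes is shifted more than 40 mm or tipped over (distance of rosettes_mid from where it was at the start of the episode above 0.04 m or angle between rosettes_mid's own z axis and vertical above 0.5 rad).
It fails at once if the finial is shifted more than 40 mm or tipped over (distance of finial_mid from where it was at the start of the episode above 0.04 m or angle between finial_mid's own z axis and vertical above 0.5 rad).
It fails at once if the plaque is shifted more than 40 mm or tipped over (distance of plaque_mid from where it was at the start of the episode above 0.04 m or angle between plaque_mid's own z axis and vertical above 0.5 rad).
It also fails if it takes over 70 s, if anything falls off the work surface, if the arm or the gripper's body presses on something with over 40 N, if the wrist force passes 120 N, or if a joint passes its speed limit or range.

## Robot

A 6-joint arm with a two-finger parallel gripper is mounted at the origin on the work surface. World frame = base frame: x ahead of the robot, y to its left, z up, the work surface at z = 0. Lengths are in mm, angles in degrees, forces in N, time in s.
With the tool pointing down it reaches from about 350 to 775 mm from the base axis. Payload 5.5 kg.
Tool frame: the origin (TCP) lies between the finger pads; the fingertips stand 22 mm ahead of it and the grasp point (between the pads) lies 3 mm ahead of it; z points along the fingers, y is the line along which they close (so a half turn about z gives the same grasp; the last joint's range is limited). The gripper opens to 85 mm and grips with 20 to 120 N. Pads are 22 mm wide; open, the fingers measure 114 mm over their backs; the gripper's body (76 mm by 85 mm) begins 54 mm behind the grasp point. The pads swing forward as they close: fully open they stand 13 mm farther back than shut.
Start: joints at [63.449, 17.945, 2.641, 74.691, 0, 82.002], TCP at [182.973, 545.152, 253.323] pointing down, gripper open.
Joint ranges: [-158.12, 158.12], [-49.38, 96.58], [-58.88, 72.47], [-126.05, 133.96], [-84.25, 85.87], [-180, 180]. Speed limits (degrees/s): [147.25, 147.25, 180, 180, 180, 180].

## Interface

Orientations are given as a 3x3 rotation matrix whose columns are the frame's x, y, z axes.
In Python, from rig import env, capture, order gives the robot as it stands.
- The arm moves only by the shell command python3 -m creep 'ROWS' [OPENING] [FORCE]. ROWS is JSON, a list of rows, each a list of 6 numbers: the shift along the tool's x, y, z as a fraction of full scale, then the turn, a rotation vector about the tool's x, y, z as a fraction of full scale. A call has 1 to 10 rows; each row is the pose to reach, as a shift and turn from the pose commanded when the call began, along the tool's axes at that moment; what a row does not reach only later rows make up. Full scale, the value 1, is 1 m for a shift and 90 degrees for a turn. A row lasts 1/8 s, in which the tool goes at most 62.5 mm and 10.7 degrees, less where a joint would pass 70% of its speed; a pose out of reach is approached as far as the arm can. A call with a number of a shift or a turn outside -1 to 1 is refused whole. A call with a gripper value outside its range is refused whole. OPENING is the gripper's target within -1 to 1 (shut at 1, half-way at 0, fully open at -1), set as the call begins (- or left out, the last holds). The fingers move at their own pace and stop on an object; FORCE is the grip in N (left out, the last holds). Time passes only in rows, so rows that repeat a pose let the fingers close. It gives the time, the measured TCP pose, the force, the opening and the grip force at its end, in the units of the state.
- env.read_state(): the state, without advancing time (a new reading comes with each control period).
- capture(name): name is "scene" or "top" or "wrist"; returns a dict with "color" (400x640x3 uint8, blue, green, red), "vfov" (degrees; the focal length in pixels is half the picture's height over the tangent of half this angle, whatever the lens; pixels are square), "cx", "cy" (the principal point, pixels), "D" ([k1, k2, p1, p2, k3] as OpenCV has them; the pictures are not rectified), "R" (3x3) and "t" (3): a world point X has camera coordinates R X + t. Camera axes: x right, y down, z forward; pixel columns grow to the right and rows downward; lengths in mm; the calibration is good to about 2 mm. A picture is of the moment at which its call begins. There is no depth.
- order.hand_in(): hands the job in; it is judged then, once.
The state is a dict: "time": time; "joints": joint angles; "qd": joint speeds; "tau": joint torques, N m; "ee_pos": TCP position; "ee_rot": TCP orientation; "wrist_force": force on the tool from outside, world axes, zero at the start; "wrist_torque": the same for the moment, N m; "gripper_width": finger opening in mm; "grasp_force": force on a finger pad.
Only numpy, scipy, OpenCV 4.12 (cv2) and the standard library are available. Lean on these libraries where they do the work, as an engineer would, in place of code of your own. Each camera call takes 0.05 s, during which the arm holds its last target. There are 200 camera calls.

## Working session

There is one attempt and no reset: what is moved stays moved. The work goes in short steps, Python scripts to look and compute and a shell command to move; the robot and the scene stay as the last step left them, time stands still between calls to the robot, and variables do not carry over. Pictures are saved under pics/ and viewed, at most 10 in all, crops included, and the job is handed in when it is done.

```bash
mkdir -p pics; ls
python3 - <<'E'
from rig import env,capture
import cv2,numpy as np
for n in("scene","top"):
    c=capture(n); cv2.imwrite(f"pics/{n}0.png",c["color"]); print(n,c["vfov"],c["cx"],c["cy"],c["D"],np.round(c["R"],3).tolist(),np.round(c["t"],1))
s=env.read_state(); print(s["time"],s["ee_pos"],np.round(s["ee_rot"],3).tolist(),s["gripper_width"])
E
```

```text
pics
scene 56.49105549955651 319.56259830511794 195.6425072156712 [0.01591342 0.         0.         0.         0.        ] [[-0.253, 0.968, 0.008], [0.763, 0.204, -0.613], [-0.595, -0.149, -0.79]] [  48.6 -313.5 1443.6]
top 48.2686163024648 318.4029708419801 198.81569720408268 [-0.07361356  0.          0.          0.          0.        ] [[-0.026, -1.0, -0.012], [-0.997, 0.026, -0.074], [0.074, 0.01, -0.997]] [ 114.3  515.2 1562.7]
0.1 [182.78027048 544.74032644 252.50161507] [[-0.948, 0.318, -0.001], [0.318, 0.948, -0.001], [0.0, -0.002, -1.0]] 85.4995119909893
```

View pics/scene0.png

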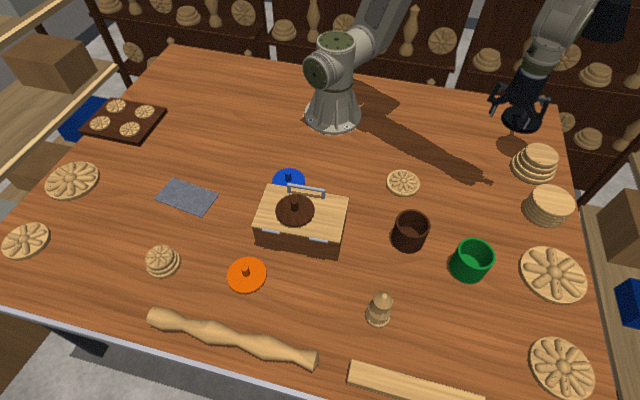

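View pics/top0.png

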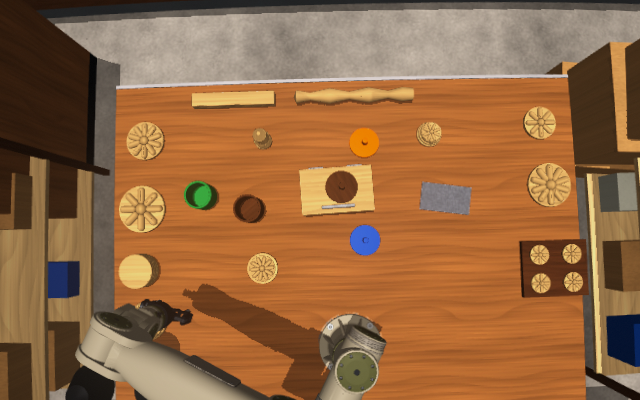

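Cover candidates in the top view are the dark cover on the case flap (341,187), the blue one (365,240) and the orange one (364,142). Jar candidates are the dark jar (249,209) and the green one (200,195). By the description I choose the dark cover and the dark jar, and I'll check both in one crop.

```bash
cat > h.py <<'E'
import numpy as np,cv2
from rig import env,capture
from scipy.optimize import least_squares
def K(c):
    f=200/np.tan(np.radians(c["vfov"]/2)); return np.array([[f,0,c["cx"]],[0,f,c["cy"]],[0,0,1.]])
def proj(c,X):
    return cv2.projectPoints(np.atleast_2d(np.array(X,float)),cv2.Rodrigues(np.array(c["R"]))[0],np.array(c["t"],float),K(c),np.array(c["D"]))[0][:,0]
def ray(c,uv,z):
    n=cv2.undistortPoints(np.array(uv,float).reshape(-1,1,2),K(c),np.array(c["D"]))[:,0]
    R=np.array(c["R"]);d=np.c_[n,np.ones(len(n))]@R; o=-R.T@np.array(c["t"])
    return o+d*((z-o[2])/d[:,2])[:,None]
def tool(v):  # world shift -> tool axes, m
    return np.array(env.read_state()["ee_rot"]).T@np.array(v)/1000
E
python3 - <<'E'
from h import *
t=capture("top");s=capture("scene")
a=cv2.resize(t["color"][155:225,230:480],(800,224),interpolation=cv2.INTER_CUBIC)
b=cv2.resize(s["color"][165:290,150:450],(800,333),interpolation=cv2.INTER_CUBIC)
cv2.imwrite("pics/crop.png",np.vstack([a,b]))
print("cover",ray(t,[(341,187)],130),"jar",ray(t,[(249,209)],90),"mat",ray(t,[(445,198),(424,182),(470,187),(466,214),(420,209)],4))
print("bar",ray(t,[(338,206)],142),"case",ray(t,[(299,171),(371,165),(375,211),(304,215)],108))
E
```

```text
cover [[546.99485911  24.08620022 130.        ]] jar [[484.41277413 336.47135276  90.        ]] mat [[ 510.12185545 -353.44707874    4.        ]
 [ 569.7698731  -280.1215708     4.        ]
 [ 547.4395365  -446.2922316     4.        ]
 [ 450.61446734 -426.84134018    4.        ]
 [ 473.06357692 -261.52789383    4.        ]]
bar [[483.75581685  36.20104541 142.        ]] case [[607.05319952 162.79631799 108.        ]
 [620.88760326 -79.97239483 108.        ]
 [465.70766548 -87.96104216 108.        ]
 [458.583766   149.3886933  108.        ]]
```

View pics/crop.png

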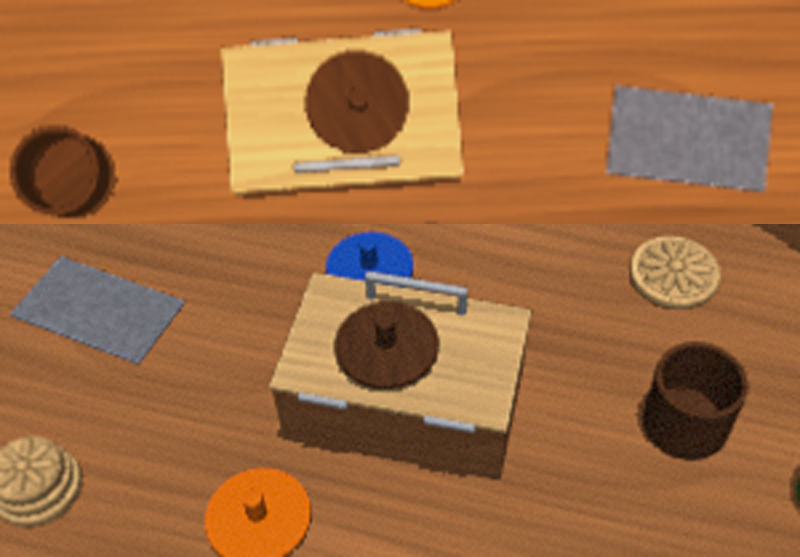

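Run:
```python
from h import *
s=env.read_state();print(tool(np.array([440,310,300])-s["ee_pos"]))
w=capture("wrist");R=np.array(w["R"]);print("cam",-R.T@np.array(w["t"]),R[2],w["vfov"])
```

```text
[-0.31852995 -0.14089289 -0.0471632 ]
cam [114.0052464  566.78734263 373.21960037] [ 0.26716349 -0.0911372  -0.95933189] 58.47701712589535
```

```bash
python3 -m creep '[[-0.05,-0.025,-0.01,0,0,-0.04],[-0.1,-0.045,-0.02,0,0,-0.08],[-0.15,-0.07,-0.03,0,0,-0.12],[-0.2,-0.09,-0.04,0,0,-0.16],[-0.25,-0.11,-0.047,0,0,-0.2],[-0.29,-0.13,-0.047,0,0,-0.239],[-0.319,-0.141,-0.047,0,0,-0.239],[-0.319,-0.141,-0.047,0,0,-0.239]]' -1 40
python3 - <<'E'
from h import *
import pickle
w=capture("wrist");cv2.imwrite("pics/w1.png",w["color"]);pickle.dump(w,open("w1.pkl","wb"))
s=env.read_state();print(s["ee_pos"],tool(np.array([500,20,300])-s["ee_pos"]),s["ee_rot"])
E
```

```text
time: 1.25
ee_pos: [442.0, 308.5, 300.0]
ee_rot: [[-0.999, -0.048, -0.0], [-0.048, 0.999, -0.0], [0.0, -0.0, -1.0]]
wrist_force: [-1.0, 0.3, -0.8]
gripper_width: 85.5
grasp_force: 0.0
[440.93671587 309.32968958 300.01616356] [-4.46830045e-02 -2.91896502e-01 -4.76347299e-05] [[-9.98776196e-01 -4.94522071e-02 -7.67625507e-04]
 [-4.94522705e-02  9.98776486e-01  6.38019639e-05]
 [ 7.63531159e-04  1.01684707e-04 -9.99999703e-01]]
```

```bash
python3 -m creep '[[-0.008,-0.05,0,0,0,0],[-0.016,-0.1,0,0,0,0],[-0.024,-0.15,0,0,0,0],[-0.032,-0.2,0,0,0,0],[-0.04,-0.25,0,0,0,0],[-0.045,-0.292,0,0,0,0],[-0.045,-0.292,0,0,0,0]]' -1 40
python3 - <<'E'
from h import *
import pickle
w=capture("wrist");pickle.dump(w,open("w2.pkl","wb"))
a=cv2.imread("pics/w1.png");m=np.vstack([a[:,:],w["color"]]);cv2.imwrite("pics/w12.png",cv2.resize(m,(480,600)))
cv2.imwrite("pics/w12.png",np.hstack([cv2.resize(a,(400,250)),cv2.resize(w["color"],(400,250))]))
E
```

```text
time: 2.17
ee_pos: [500.6, 19.5, 300.1]
ee_rot: [[-0.999, -0.049, -0.0], [-0.049, 0.999, 0.0], [0.0, 0.0, -1.0]]
wrist_force: [0.1, 0.1, 0.3]
gripper_width: 85.2
grasp_force: 0.0
```

View pics/w12.png

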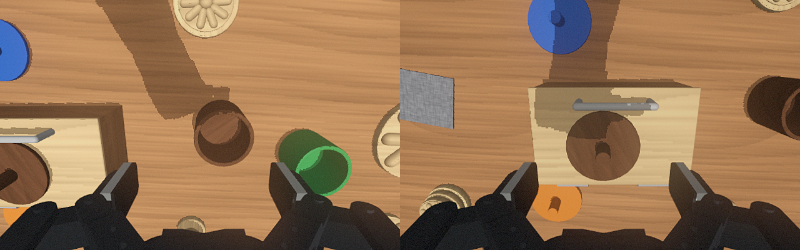

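```bash
cat > fit.py <<'E'
from h import *
import pickle
def circ(p,r,z): a=np.linspace(0,2*np.pi,90);return np.c_[p[0]+r*np.cos(a),p[1]+r*np.sin(a),0*a+z]
def hullmask(c,p,cs,S=4):
    uv=np.vstack([proj(c,circ(p,r,z)) for r,z in cs]); h=cv2.convexHull((uv*S).astype(np.int32))
    m=np.zeros((400*S,640*S),np.uint8);cv2.fillConvexPoly(m,h,255);return cv2.resize(m,(640,400),interpolation=cv2.INTER_AREA)/255.,h/S
def fitmask(c,mask,p,cs):
    p=np.array(p,float)
    def cen(m): y,x=np.mgrid[:400,:640];return np.array([(m*x).sum(),(m*y).sum()])/m.sum()
    for _ in range(8):
        m,h=hullmask(c,p,cs);d=cen(mask)-cen(m);z=np.mean([q[1] for q in cs])
        b=proj(c,[[*p,z]]);p+=(ray(c,b+d,z)-ray(c,b,z))[0,:2]
    m,h=hullmask(c,p,cs);return p,mask.sum(),m.sum(),h
def blob(c,seed,hi):
    V=c["color"].max(2);m=(V<hi).astype(np.uint8);n,l=cv2.connectedComponents(m)
    k=(l==l[seed[1],seed[0]]).astype(np.uint8);ct=max(cv2.findContours(k,0,2)[0],key=cv2.contourArea)
    o=np.zeros_like(k);cv2.drawContours(o,[ct],-1,1,-1);return o.astype(float)
E
python3 - <<'E'
from fit import *
w1=pickle.load(open("w1.pkl","rb"));w2=pickle.load(open("w2.pkl","rb"))
out=[]
for w,seed,p,cs in((w2,(300,215),(547,24),[(54,122),(54,114)]),(w1,(318,212),(484,336),[(48,90),(48,0)])):
    V=w["color"].max(2)
    for hi in (80,100,115,130):
        b=blob(w,seed,hi);r=fitmask(w,b,p,cs);print(hi,r[:3])
    x,y=seed;im=w["color"].copy();out.append((im,r,V[y,x]))
p=(484,336);im1=w1["color"].copy();im2=w2["color"].copy()
cv2.imwrite("pics/c2.png",np.hstack([cv2.resize(im1[140:280,290:430],(400,400),interpolation=2),cv2.resize(im2[120:320,220:420],(400,400),interpolation=2)]))
E
```

```text
80 (array([493.32003944,   6.27713894]), np.float64(210636.0), np.float64(12409.52156862745))
100 (array([519.77586457,   6.65981626]), np.float64(2544.0), np.float64(11628.925490196078))
115 (array([543.03087072,  11.37285775]), np.float64(6170.0), np.float64(10982.435294117648))
130 (array([544.23779632,  19.57590706]), np.float64(11514.0), np.float64(10940.364705882354))
80 (array([495.00163014, 303.19056384]), np.float64(41.0), np.float64(8207.93725490196))
100 (array([510.51298623, 351.10788586]), np.float64(2947.0), np.float64(8268.137254901962))
115 (array([510.59667935, 351.24065922]), np.float64(3042.0), np.float64(8261.43137254902))
130 (array([485.93759977, 340.91241165]), np.float64(7833.0), np.float64(8280.125490196078))
```

View pics/c2.png

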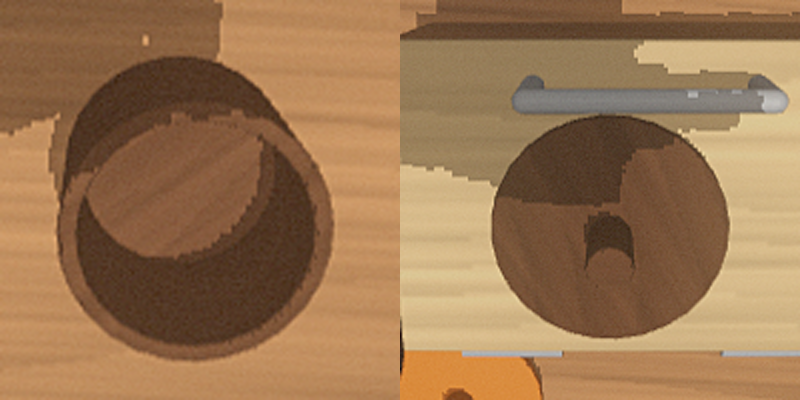

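Run:
```python
from fit import *
w1=pickle.load(open("w1.pkl","rb"));w2=pickle.load(open("w2.pkl","rb"))
def fc(c,uv,r,z):
    P=ray(c,uv,z)[:,:2];s=least_squares(lambda p:np.hypot(*(P-p).T)-r,P.mean(0));return s.x,np.round(s.fun,1)
j=np.array([(57,232),(105,330),(207,360),(300,320),(333,215)])/2.857+[290,140]-.33
print("jar",fc(w1,j,48,90)); 
ji=np.array([(77,232),(115,315),(200,345),(290,300),(317,220)])/2.857+[290,140]-.33
print("jar in",fc(w1,ji,41,90))
f=lambda L:(np.array(L)-[400,0])/2+[220,120]-.25
print("cov",fc(w2,f([(492,227),(530,311),(610,338),(690,311),(729,227)]),54,122),"knobtop",ray(w2,f([(610,262)]),160))
print("bar",ray(w2,f([(512,101),(788,100),(650,100.5)]),142),"flap near/far",ray(w2,f([(402,40),(798,40),(402,352),(798,352)]),108))
print("blob",[fitmask(w1,blob(w1,(318,212),130),(484,336),[(48,90),(48,0)])[0]])
```

```text
jar (array([487.46956378, 342.04921791]), array([ 0. , -0.5, -0.4,  1. , -1. ]))
jar in (array([487.693471  , 342.21816168]), array([ 0.3, -0.2,  0.2, -0.1,  0.3]))
cov (array([549.22700312,  20.24077321]), array([-0.9,  0.4, -0.4,  0.1, -0.7])) knobtop [[546.55706992  20.05897964 160.        ]]
bar [[487.18900333 -21.77172079 142.        ]
 [481.45163449  87.68612614 142.        ]
 [484.34558231  32.92900079 142.        ]] flap near/far [[469.60487192 -74.48329592 108.        ]
 [461.28178662  97.82391264 108.        ]
 [624.04603854 -79.91805667 108.        ]
 [614.43463598 116.72275282 108.        ]]
blob [array([485.93759977, 340.91241165])]
```

Run:
```python
from fit import *
w2=pickle.load(open("w2.pkl","rb"))
f=lambda L:(np.array(L)-[400,0])/2+[220,120]-.25
V=w2["color"].astype(int).sum(2)
print("col",V[170:182,325],V[282:296,325]); print("row",V[233,260:272],V[233,378:392])
print("knob col",V[222:262,325]); print("knob row",V[250,306:345])
print(ray(w2,f([(610,115)]),114),ray(w2,f([(610,338)]),122),ray(w2,f([(492,227),(729,227)]),122))
```

```text
col [386 382 379 365 348 324 300 235 147 162 172 190] [263 245 259 240 266 237 217 472 546 514 517 511 513 451]
row [541 530 532 539 561 471 231 263 263 275 268 264] [278 272 277 282 284 242 341 569 540 538 542 528 534 534]
knob col [257 249 253 254 262 229 145 156 154 155 159 162 138 157 165 136 174 155
 163 171 150 174 238 256 257 253 259 251 262 245 250 241 237 249 246 255
 249 248 247 241]
knob row [236 233 244 233 243 232 212 147 226 239 252 244 241 248 248 261 245 264
 242 262 253 251 244 258 249 261 238 250 246 235 127 216 254 229 238 236
 257 237 260]
[[497.31911413  17.59933626 114.        ]] [[602.76061704  22.66074975 122.        ]] [[549.37091167 -32.85507129 122.        ]
 [544.21875872  73.26372193 122.        ]]
```

```bash
python3 -m creep '[[-0.01,0,0.01,0,0,0.11],[-0.02,0,0.02,0,0,0.22],[-0.03,0,0.03,0,0,0.33],[-0.04,0,0.04,0,0,0.44],[-0.049,-0.002,0.05,0,0,0.55],[-0.049,-0.002,0.06,0,0,0.66],[-0.049,-0.002,0.07,0,0,0.77],[-0.049,-0.002,0.08,0,0,0.88],[-0.049,-0.002,0.08,0,0,1.0],[-0.049,-0.002,0.08,0,0,1.0]]' 0 20 && python3 -m creep '[[0,0,0.03,0,0,0],[0,0,0.055,0,0,0],[0,0,0.071,0,0,0],[0,0,0.071,0,0,0]]' 0 20
```

```text
time: 3.48
ee_pos: [549.1, 23.3, 220.3]
ee_rot: [[-0.056, 0.998, -0.0], [0.998, 0.056, 0.001], [0.001, -0.0, -1.0]]
wrist_force: [-0.5, 0.3, -0.0]
gripper_width: 42.8
grasp_force: 0.0
time: 3.98
ee_pos: [548.7, 21.9, 148.3]
ee_rot: [[-0.054, 0.999, -0.002], [0.999, 0.054, 0.0], [0.001, -0.002, -1.0]]
wrist_force: [0.2, 0.4, 0.3]
gripper_width: 42.7
grasp_force: 0.0
```

```bash
python3 -m creep '[[0,0,0,0,0,0],[0,0,0,0,0,0],[0,0,0,0,0,0],[0,0,0,0,0,0]]' 1 20 && python3 -m creep '[[0,0,0,0,0,0],[0,0,0,0,0,0],[0,0,-0.03,0,0,0],[0,0,-0.06,0,0,0],[0,0,-0.06,0,0,-0.11]]' 0 20 && python3 -m creep '[[0,0,0,0,0,-0.11],[0,0,0,0,0,-0.22],[0,0,0,0,0,-0.33],[0,0,0,0,0,-0.44],[0,0,0,0,0,-0.55],[0,0,0,0,0,-0.66],[0,0,0,0,0,-0.77],[0,0,0,0,0,-0.89],[0,0,0.03,0,0,-0.89],[0,0,0.06,0,0,-0.89]]' 0 20 && python3 -m creep '[[0,0,0,0,0,0],[0,0,0,0,0,0],[0,0,0,0,0,0],[0,0,0,0,0,0],[0,0,0,0,0,0]]' 1 20; python3 -c "
from h import *
for _ in range(1):
  s=env.read_state();print(s['ee_pos'],s['ee_rot'],s['joints'],s['time'])"
```

```text
time: 4.47
ee_pos: [550.4, 21.3, 150.4]
ee_rot: [[-0.052, 0.999, 0.002], [0.999, 0.052, 0.0], [0.0, 0.002, -1.0]]
wrist_force: [0.0, 1.4, 6.4]
gripper_width: 19.1
grasp_force: 20.8
time: 5.1
ee_pos: [550.9, 21.0, 211.6]
ee_rot: [[-0.227, 0.974, 0.004], [0.974, 0.227, -0.001], [-0.001, 0.004, -1.0]]
wrist_force: [0.2, 0.3, -0.1]
gripper_width: 42.7
grasp_force: 0.0
time: 6.35
ee_pos: [549.7, 21.1, 148.6]
ee_rot: [[-0.999, -0.052, 0.001], [-0.052, 0.999, -0.0], [-0.001, -0.0, -1.0]]
wrist_force: [0.7, 0.2, -0.7]
gripper_width: 42.9
grasp_force: 0.0
time: 6.98
ee_pos: [549.9, 21.2, 149.8]
ee_rot: [[-0.999, -0.052, 0.001], [-0.052, 0.999, 0.0], [-0.001, -0.0, -1.0]]
wrist_force: [0.0, -0.5, -1.8]
gripper_width: 19.4
grasp_force: 21.1
[549.85495108  21.22027164 149.82029962] [[-9.98666311e-01 -5.16210882e-02  9.28693784e-04]
 [-5.16210991e-02  9.98666742e-01  1.22432457e-05]
 [-9.28087605e-04 -3.57132769e-05 -9.99999569e-01]] [-6.15273701e+00  1.81905226e+01 -1.19096186e+01  5.98470302e+01
  6.40047851e-03 -9.11172064e+00] 6.975
```

```bash
python3 -m creep '[[0,0,0,0,0,0],[0,0,0,0,0,0],[0,0,-0.03,0,0,0],[0.015,0,-0.06,0,0,0],[0.03,0,-0.1,0,0,0],[0.049,0,-0.13,0,0,0],[0.049,0,-0.152,0,0,0],[0.049,0,-0.152,0,0,0],[0.049,0,-0.152,0,0,0]]' 0 20
python3 - <<'E'
from h import *
import pickle
w=capture("wrist");pickle.dump(w,open("w3.pkl","wb"))
s=env.read_state();print(s["ee_pos"],tool(np.array([438.7,339.6,270])-s["ee_pos"]))
E
```

```text
time: 8.1
ee_pos: [500.5, 18.7, 300.3]
ee_rot: [[-0.999, -0.052, -0.001], [-0.052, 0.999, 0.0], [0.001, 0.0, -1.0]]
wrist_force: [-0.2, 0.3, 0.4]
gripper_width: 42.6
grasp_force: 0.0
[500.31907823  18.74973165 299.95868368] [0.0449248  0.32358945 0.03018214]
```

```bash
python3 -m creep '[[0.008,0.055,0,0,0,0],[0.015,0.11,0,0,0,0],[0.022,0.165,0,0,0,0],[0.03,0.22,0,0,0,0],[0.037,0.27,0.015,0,0,0],[0.045,0.324,0.03,0,0,0],[0.045,0.324,0.03,0,0,0],[0.045,0.324,0.03,0,0,0]]' 0 20
python3 - <<'E'
from h import *
import pickle
w=capture("wrist");pickle.dump(w,open("w4.pkl","wb"))
w3=pickle.load(open("w3.pkl","rb"))
s=env.read_state();print(s["ee_pos"],s["time"])
R=np.array(w["R"]);print(-R.T@w["t"]-s["ee_pos"],R[2]);R=np.array(w3["R"]);print(-R.T@w3["t"],R[2])
p=proj(w,[[487.6,342.1,90]])[0];q=proj(w3,[[549.9,21.2,122]])[0];print(p,q)
cr=lambda w,p:cv2.resize(w["color"][int(p[1])-66:int(p[1])+67,int(p[0])-66:int(p[0])+67],(399,399),interpolation=2)
cv2.imwrite("pics/c3.png",np.hstack([cr(w,p),cr(w3,q)]))
E
```

```text
time: 9.15
ee_pos: [438.5, 339.8, 270.0]
ee_rot: [[-0.999, -0.053, -0.002], [-0.053, 0.999, -0.001], [0.002, -0.001, -1.0]]
wrist_force: [0.4, -0.0, -0.3]
gripper_width: 43.1
grasp_force: 0.0
[438.96872111 339.33563905 270.64478803] 9.2
[-72.77375039  -4.10751603 120.00402879] [ 0.2800536   0.01280583 -0.95989895]
[428.08777949  13.99520426 420.87218945] [ 0.28107783  0.01420702 -0.95957981]
[326.6873904  235.98893282] [326.60341876 236.75905916]
```

View pics/c3.png

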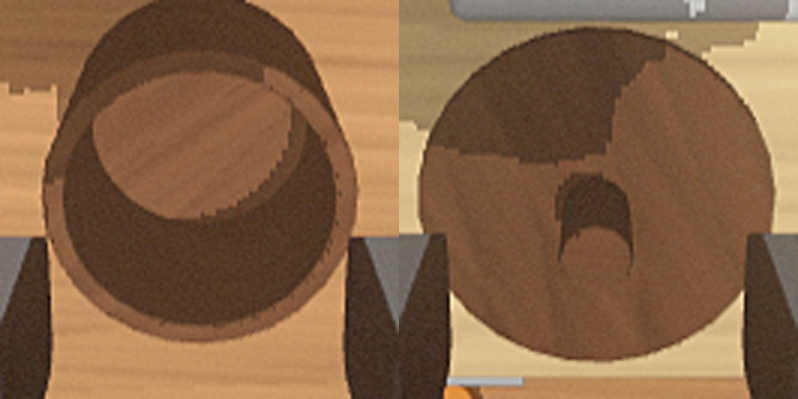

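```bash
cat > edge.py <<'E'
from fit import *
def edge(c,p,r,z,angs,w=7):
    p=np.array(p,float)
    G=cv2.GaussianBlur(c["color"],(0,0),.8).astype(np.float32)
    for _ in range(3):
        a=np.radians(angs);rr=np.arange(r-w,r+w,.1);X=[]
        for t in a:
            Q=np.c_[p[0]+rr*np.cos(t),p[1]+rr*np.sin(t),0*rr+z];uv=proj(c,Q).astype(np.float32)
            v=cv2.remap(G,uv[:,:1],uv[:,1:],1)[:,0];g=np.abs(v[6:]-v[:-6]).sum(1);k=g.argmax()+3;X.append(Q[k,:2])
        X=np.array(X);f=least_squares(lambda s:np.hypot(*(X-s[:2]).T)-s[2],[*p,r],loss="soft_l1",f_scale=.4);p=f.x[:2]
    return np.round(f.x,2),np.round(np.hypot(*(X-p).T)-f.x[2],1)
E
python3 - <<'E'
from edge import *
w3=pickle.load(open("w3.pkl","rb"));w4=pickle.load(open("w4.pkl","rb"));w1=pickle.load(open("w1.pkl","rb"));w2=pickle.load(open("w2.pkl","rb"))
A=[a for a in range(-100,101,8) if not(28<abs(a)<68)]
B=list(range(-100,101,8))
print("cov w3",edge(w3,(549.9,21.2),54,122,A));print("cov w2",edge(w2,(549.9,21.2),54,122,B))
print("jar out w4",edge(w4,(487.6,342.1),48,90,A,5));print("jar out w1",edge(w1,(487.6,342.1),48,90,B,5))
print("jar in w4",edge(w4,(487.6,342.1),41,90,B,4));print("jar in w1",edge(w1,(487.6,342.1),41,90,B,4))
E
```

```text
cov w3 (array([550.71,  19.85,  53.57]), array([-0.2,  0. ,  0.1, -0.5,  3.2, -0.3,  0.1,  0.2, -0.2,  0. , -0.1,
        0.5, -0.2, -3.4,  2.3,  0. , -0.1,  0. ]))
cov w2 (array([549.36,  19.96,  53.46]), array([ 0.2, -0.5, -0. ,  0.1, -0.2, -0.1, -0. ,  0.2, -0. ,  0.2,  0.2,
        0.5, -0.1, -0.4,  0.3, -0.1, -0.3, -0.1,  0. , -0. ,  0.2, -0.1,
       -0.2,  0.4, -0.5,  0.6]))
jar out w4 (array([487.37, 341.41,  47.56]), array([-0.1, -0.2, -0.2,  0.1,  1.2, -0.1,  0.2,  0.1, -0. , -0.4,  0.1,
       -0.1, -0.2,  2.5, -0.2,  0. , -0.1,  0. ]))
jar out w1 (array([487.29, 341.42,  47.65]), array([-0.2, -0.1,  0. ,  0. , -0.1,  0.1,  0.3, -0.1,  0.4, -0.1,  0.2,
       -0. , -0.3, -0.3,  0.1, -0.1,  0.1, -0.1,  0.1, -0.2,  0.3, -0. ,
       -0.1, -0. ,  0.2, -0. ]))
jar in w4 (array([487.81, 341.57,  41.18]), array([-0.1,  0. ,  0. ,  0. ,  0.2,  0.2,  0.2, -0.2, -0. , -0.1, -0.3,
       -0.5, -0.1,  0.2,  0.8,  0.2, -0.2, -0. ,  0.4, -0.3, -0.3,  0.5,
        0.2, -0.5, -0.2,  0.1]))
jar in w1 (array([487.93, 341.44,  41.12]), array([ 0.3, -0.2, -0.3,  0.2, -0.3,  0. ,  0.3, -0. , -0.2, -0. , -0. ,
        0.3,  0.3,  0.1, -0.4, -0.2, -0.3,  0.4, -0.3,  0. ,  0. ,  0.7,
        1.3, -0.5, -0.3,  0. ]))
```

```bash
python3 -m creep '[[-0.008,-0.055,-0.02,0,0,0],[-0.015,-0.11,-0.03,0,0,0],[-0.022,-0.165,-0.03,0,0,0],[-0.03,-0.22,-0.03,0,0,0],[-0.037,-0.27,-0.03,0,0,0],[-0.065,-0.324,-0.03,0,0,0],[-0.094,-0.324,0.03,0,0,0],[-0.094,-0.324,0.08,0,0,0],[-0.094,-0.324,0.122,0,0,0],[-0.094,-0.324,0.122,0,0,0]]' 0 20 && python3 -m creep '[[0,0,0,0,0,0],[0,0,0,0,0,0],[0,0,0,0,0,0],[0,0,0,0,0,0],[0,0,-0.02,0,0,0],[0,0,-0.05,0,0,0],[0,0,-0.1,0,0,0],[0,0,-0.1,0,0,0]]' 1 40 ; python3 -c "
from h import *
s=env.read_state();print(s['ee_pos'],s['ee_rot'],s['time'])"
```

```text
time: 10.45
ee_pos: [547.3, 19.9, 146.9]
ee_rot: [[-0.999, -0.049, -0.006], [-0.049, 0.999, 0.001], [0.006, 0.001, -1.0]]
wrist_force: [-0.5, -0.2, 0.1]
gripper_width: 42.7
grasp_force: 0.0
time: 11.45
ee_pos: [552.0, 21.3, 254.3]
ee_rot: [[-0.999, -0.052, 0.009], [-0.052, 0.999, -0.001], [-0.009, -0.001, -1.0]]
wrist_force: [0.7, -0.2, -1.4]
gripper_width: 18.6
grasp_force: 39.3
[552.00149215  21.26333674 254.26927709] [[-9.98603285e-01 -5.20609975e-02  9.00733061e-03]
 [-5.20691565e-02  9.98643254e-01 -6.73542222e-04]
 [-8.96004467e-03 -1.14160558e-03 -9.99959206e-01]] 11.45
```

```bash
python3 -m creep '[[0.007,0.05,0,0,0,0],[0.014,0.1,0,0,0,0],[0.021,0.15,0,0,0,0],[0.028,0.2,0,0,0,0],[0.035,0.25,0,0,0,0],[0.042,0.3,0,0,0,0],[0.0465,0.3245,0.03,0,0,0],[0.0465,0.3245,0.06,0,0,0],[0.0465,0.3245,0.06,0,0,0],[0.0465,0.3245,0.06,0,0,0]]' 1 40
python3 - <<'E'
from edge import *
w=capture("wrist");pickle.dump(w,open("w5.pkl","wb"));s=env.read_state();p=s["ee_pos"];print(p,s["ee_rot"])
print(edge(w,p[:2],54,p[2]-5-22,[a for a in range(-100,101,8) if abs(a)<30 or abs(a)>75]))
q=proj(w,[[p[0],p[1],120]])[0];print(q)
cv2.imwrite("pics/c4.png",cv2.resize(w["color"],None,fx=1.25,fy=1.25))
E
```

```text
time: 12.7
ee_pos: [486.6, 342.8, 189.9]
ee_rot: [[-0.999, -0.051, 0.0], [-0.051, 0.999, 0.0], [-0.0, 0.0, -1.0]]
wrist_force: [0.0, -0.8, 0.1]
gripper_width: 18.8
grasp_force: 39.5
[487.09991088 342.88567508 190.60534181] [[-9.98693669e-01 -5.10718885e-02  1.61809618e-03]
 [-5.10704385e-02  9.98694625e-01  9.25109943e-04]
 [-1.66323107e-03  8.41264562e-04 -9.99998263e-01]]
(array([495.2 , 341.59,  50.95]), array([ 1.5,  0.1, -1.2, -1.6,  0.7, -1.2,  0.1, -0. ,  1.5,  0.3,  0.1,
       -0.5, -1.5, -1.1,  0.3,  1.6]))
[327.41550675 228.8977874 ]
```

View pics/c4.png

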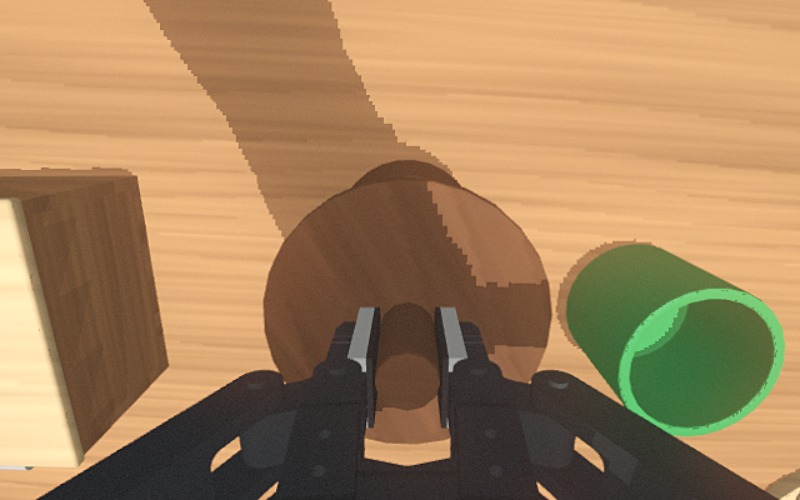

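```bash
python3 -m creep '[[0,0,0.03,0,0,0],[0,0,0.05,0,0,0],[0,0,0.055,0,0,0],[0,0,0.058,0,0,0],[0,0,0.06,0,0,0],[0,0,0.062,0,0,0],[0,0,0.063,0,0,0],[0,0,0.063,0,0,0]]' 1 40; python3 -c "
from h import *
s=env.read_state();print(s['ee_pos'],s['wrist_force'],s['wrist_torque'])"
```

```text
time: 13.75
ee_pos: [486.8, 343.1, 127.8]
ee_rot: [[-0.999, -0.052, 0.002], [-0.052, 0.999, 0.001], [-0.002, 0.001, -1.0]]
wrist_force: [-2.3, 0.2, 5.5]
gripper_width: 18.9
grasp_force: 40.3
[486.83554207 343.14596251 127.7504813 ] [-2.3454326   0.16211534  5.49488981] [-0.2316964   0.28931006 -0.05520979]
```

```bash
python3 -m creep '[[0,0,0.001,0,0,0],[0,0,0.002,0,0,0],[0,0,0.002,0,0,0]]' 1 40; python3 -c "
from edge import *
s=env.read_state();print(s['ee_pos'],s['wrist_force'],s['wrist_torque'])
w=capture('wrist');c=w['color'];s=capture('scene');d=s['color'][195:275,370:460]
cv2.imwrite('pics/c5.png',np.hstack([cv2.resize(c[60:310,180:480],(450,375),interpolation=2),cv2.resize(d,(350,375),interpolation=2)]))"
```

```text
time: 14.12
ee_pos: [486.9, 343.2, 127.7]
ee_rot: [[-0.999, -0.052, 0.003], [-0.052, 0.999, 0.001], [-0.003, 0.001, -1.0]]
wrist_force: [-5.7, -3.8, 15.9]
gripper_width: 18.7
grasp_force: 41.3
[486.88499797 343.18237322 127.67557066] [-5.66106746 -3.83107446 15.9101256 ] [-0.67719841  1.00997779 -0.02812145]
```

View pics/c5.png

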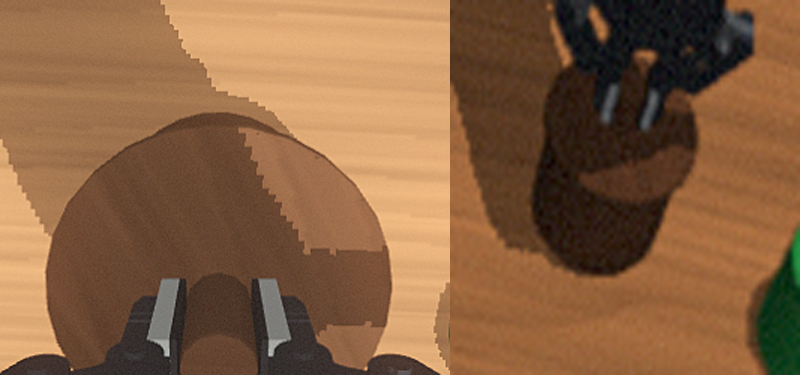

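```bash
python3 -m creep '[[0,0,-0.001,0,0,0],[0,0,-0.002,0,0,0],[0,0,-0.002,0,0,0]]' 1 40; python3 -m creep '[[0,0,0,0,0,0],[0,0,0,0,0,0],[0,0,0,0,0,0],[0,0,-0.02,0,0,0],[0.015,0,-0.06,0,0,0],[0.03,0,-0.1,0,0,0],[0.049,0,-0.145,0,0,0],[0.049,0,-0.145,0,0,0],[0.049,0,-0.145,0,0,0]]' 0 20;python3 -c "
from edge import *
s=env.read_state();p=s['ee_pos'];print(p,s['wrist_force'])
w=capture('wrist');pickle.dump(w,open('w6.pkl','wb'))
A=[a for a in range(-100,101,8) if not(28<abs(a)<68)]
for z in (98,104): print(z,edge(w,(487,342),54,z,A))
x,y=proj(w,[[487,342,98]])[0].astype(int);s=capture('scene')
cv2.imwrite('pics/c6.png',np.hstack([cv2.resize(w['color'][y-80:y+80,x-80:x+80],(400,400),interpolation=2),cv2.resize(s['color'][195:275,370:450],(400,400),interpolation=2)]))"
```

```text
time: 14.6
ee_pos: [486.8, 343.2, 127.7]
ee_rot: [[-0.999, -0.052, 0.002], [-0.052, 0.999, 0.001], [-0.002, 0.001, -1.0]]
wrist_force: [-2.1, -1.7, 8.2]
gripper_width: 18.5
grasp_force: 40.2
time: 15.72
ee_pos: [437.5, 340.4, 270.8]
ee_rot: [[-0.999, -0.052, 0.0], [-0.052, 0.999, 0.0], [-0.0, -0.0, -1.0]]
wrist_force: [0.1, 0.0, 0.0]
gripper_width: 43.1
grasp_force: 0.0
[437.51645635 340.36627988 270.8319337 ] [0.06716341 0.04423521 0.03647813]
98 (array([486.5 , 342.28,  53.64]), array([-0.1, -0. ,  0.3, -2.1,  3.2, -0. ,  0.3,  0.4, -0.3, -0.5, -0.2,
        0.1, -0.2,  6.6,  0.4, -0.1, -0.1, -0.1]))
104 (array([484.06, 342.11,  52.48]), array([-0.1, -0. ,  0.2, -2.1,  3.1,  0. ,  0.5,  0. , -0.3, -0.7,  0.3,
       -0.1, -0.5,  6.5,  0.3, -0. , -0.1, -0.2]))
```

View pics/c6.png

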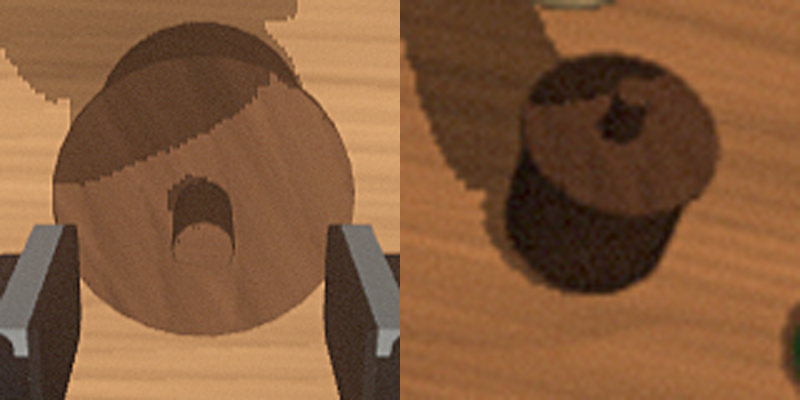

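```bash
python3 -m creep '[[-0.004,-0.04,0,0,0,0.1],[-0.008,-0.08,0,0,0,0.2],[-0.012,-0.12,0,0,0,0.3],[-0.016,-0.16,0,0,0,0.41],[-0.02,-0.2,0,0,0,0.52],[-0.024,-0.24,0.02,0,0,0.63],[-0.028,-0.28,0.04,0,0,0.74],[-0.03,-0.308,0.06,0,0,0.86],[-0.03,-0.308,0.07,0,0,1.0],[-0.03,-0.308,0.07,0,0,1.0]]' 0 20 && python3 -m creep '[[0,0,0,0,0,0],[0,0,0.02,0,0,0],[0,0,0.04,0,0,0],[0,0,0.047,0,0,0],[0,0,0.047,0,0,0]]' 0 20;python3 -c "
from h import *
s=env.read_state();p=s['ee_pos'];print(p,s['ee_rot'],s['joints'])"
```

```text
time: 17.08
ee_pos: [482.1, 33.8, 199.1]
ee_rot: [[-0.05, 0.999, -0.005], [0.999, 0.05, 0.001], [0.001, -0.004, -1.0]]
wrist_force: [-0.3, 0.2, -0.1]
gripper_width: 42.5
grasp_force: 0.0
time: 17.7
ee_pos: [483.3, 34.6, 154.4]
ee_rot: [[-0.053, 0.999, -0.0], [0.999, 0.053, 0.0], [0.0, -0.0, -1.0]]
wrist_force: [-0.7, 0.9, -0.2]
gripper_width: 42.5
grasp_force: 0.0
[483.28347483  34.63671923 154.39134257] [[-5.31719343e-02  9.98585333e-01 -2.78150090e-04]
 [ 9.98585367e-01  5.31719607e-02  8.83775263e-05]
 [ 1.03042287e-04 -2.73057405e-04 -9.99999957e-01]] [-5.40637775e+00  1.12039763e+01 -2.06252676e+01  5.81870991e+01
  3.53957957e-03  8.15456561e+01]
```

Close on the bar.

```bash
python3 -m creep '[[0,0,0,0,0,0],[0,0,0,0,0,0],[0,0,0,0,0,0],[0,0,0,0,0,0],[0,0,0,0,0,0]]' 1 30;python3 - <<'E'
from h import *
s=env.read_state();p=s['ee_pos'];print(p,s["wrist_force"])
for d in range(0,106,8):
    t=np.radians(d); x=-132*np.cos(t)+42*np.sin(t)+132; z=132*np.sin(t)+42*np.cos(t)-42
    print(d,round(x/1000,4),round(-z/1000,4))
E
```

```text
time: 18.32
ee_pos: [485.1, 34.4, 155.3]
ee_rot: [[-0.052, 0.999, 0.004], [0.999, 0.052, 0.0], [0.0, 0.004, -1.0]]
wrist_force: [5.8, 0.6, 0.7]
gripper_width: 8.3
grasp_force: 30.2
[485.11630038  34.37996229 155.3024348 ] [5.75636876 0.58968084 0.7311065 ]
0 0.0 -0.0
8 0.0071 -0.018
16 0.0167 -0.0348
24 0.0285 -0.0501
32 0.0423 -0.0636
40 0.0579 -0.075
48 0.0749 -0.0842
56 0.093 -0.0909
64 0.1119 -0.0951
72 0.1312 -0.0965
80 0.1504 -0.0953
88 0.1694 -0.0914
96 0.1876 -0.0849
104 0.2047 -0.0759
```

```bash
python3 -m creep '[[0.004,0,0,0,0,0],[0,0.008,-0.018,0,0,0],[0,0.018,-0.035,0,0,0],[0,0.030,-0.050,0,0,0],[0,0.044,-0.0636,0,0,0],[0,0.059,-0.075,0,0,0],[0,0.076,-0.084,0,0,0],[0,0.076,-0.084,0,0,0]]' 1 30
```

```text
time: 19.32
ee_pos: [557.2, 38.0, 240.1]
ee_rot: [[-0.052, 0.999, -0.004], [0.999, 0.052, -0.001], [-0.001, -0.004, -1.0]]
wrist_force: [-7.8, -0.1, 14.1]
gripper_width: 8.3
grasp_force: 31.0
```

```bash
python3 -m creep '[[0,0.009,-0.006,0,0,0],[0,0.018,-0.009,0,0,0],[0,0.037,-0.013,0,0,0],[0,0.056,-0.0145,0,0,0],[0,0.076,-0.013,0,0,0],[0,0.095,-0.009,0,0,0],[0,0.113,-0.0027,0,0,0],[0,0.119,0.0003,0,0,0],[0,0.119,0.0003,0,0,0]]' 1 30
```

```text
time: 20.45
ee_pos: [678.4, 44.0, 237.8]
ee_rot: [[-0.051, 0.999, -0.0], [0.999, 0.051, -0.0], [-0.0, -0.0, -1.0]]
wrist_force: [2.8, -1.2, 0.4]
gripper_width: 8.4
grasp_force: 31.4
```

```bash
python3 -m creep '[[0,0,0,0,0,0],[0,0,0,0,0,0],[0,0,-0.015,0,0,0],[0,0,-0.04,0,0,0],[0,0,-0.08,0,0,0],[0,-0.03,-0.11,0,0,0],[0,-0.08,-0.12,0,0,0],[0,-0.14,-0.12,0,0,0],[0,-0.2,-0.12,0,0,0],[0,-0.2,-0.12,0,0,0]]' 0.6 30;python3 -c "
from edge import *
s=env.read_state();p=s['ee_pos'];print(p)
t=capture('top');w=capture('wrist');pickle.dump((t,w),open('w7.pkl','wb'))
print(proj(w,[[541,31,100]]),proj(t,[[541,31,100],[487,342,90]]))"
```

```text
time: 21.7
ee_pos: [473.4, 34.5, 359.6]
ee_rot: [[-0.052, 0.999, -0.001], [0.999, 0.052, 0.0], [0.0, -0.001, -1.0]]
wrist_force: [0.7, -0.1, 0.2]
gripper_width: 17.3
grasp_force: 0.0
[473.38265207  34.48390632 359.58136697]
[[385.02407836 169.26612567]] [[338.65879166 189.71707696]
 [247.36952638 208.28072295]]
```

```bash
python3 -m creep '[[0,0,0,0,0,-0.11],[0,0.005,0,0,0,-0.22],[-0.004,0.01,0,0,0,-0.33],[-0.004,0.017,0,0,0,-0.44],[-0.004,0.017,0.01,0,0,-0.55],[-0.004,0.017,0.02,0,0,-0.66],[-0.004,0.017,0.03,0,0,-0.77],[-0.004,0.017,0.04,0,0,-0.88],[-0.004,0.017,0.05,0,0,-1.0],[-0.004,0.017,0.05,0,0,-1.0]]' 0 30;python3 -c "
from edge import *
s=env.read_state();p=s['ee_pos'];print(p,s['ee_rot'],s['time'])
w=capture('wrist');t=capture('scene');pickle.dump((t,w),open('w8.pkl','wb'))
print(proj(w,[[531.4,76.5,93],[535.6,-3.4,93],[531.4,76.5,63],[535.6,-3.4,63]]))
cv2.imwrite('pics/c8.png',np.vstack([cv2.resize(w['color'][80:330,120:520],(640,400),interpolation=2),cv2.resize(t['color'][160:260,220:380],(320,200),interpolation=2).repeat(1,0) if 0 else np.hstack([cv2.resize(t['color'][160:260,220:380],(320,200),interpolation=2)]*2)]))"
```

```text
time: 23.05
ee_pos: [496.9, 30.8, 307.5]
ee_rot: [[-0.999, -0.05, -0.001], [-0.05, 0.999, 0.0], [0.001, 0.0, -1.0]]
wrist_force: [0.1, 0.4, 0.7]
gripper_width: 42.6
grasp_force: 0.0
[496.87359949  30.84834406 307.45453517] [[-9.98764365e-01 -4.96906304e-02 -7.64840413e-04]
 [-4.96907983e-02  9.98764629e-01  2.02063931e-04]
 [ 7.53854867e-04  2.39819785e-04 -9.99999687e-01]] 23.05
[[371.06311726 210.75749121]
 [289.93389    211.00722714]
 [367.62757769 202.03111709]
 [292.62207484 202.26272468]]
```

View pics/c8.png

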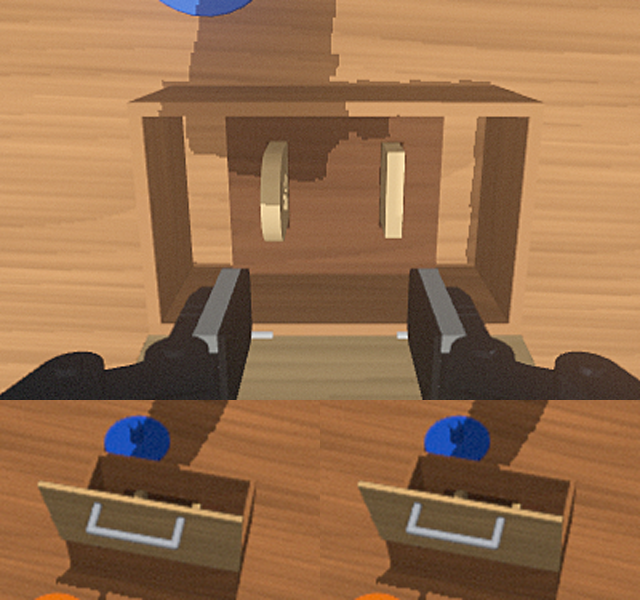

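```bash
python3 -m creep '[[-0.018,-0.018,0.03,0,0,0],[-0.0364,-0.035,0.07,0,0,0],[-0.0364,-0.035,0.12,0,0,0],[-0.0364,-0.035,0.16,0,0,0],[-0.0364,-0.035,0.16,0,0,0]]' 0 30; python3 -m creep '[[0,0,0.03,0,0,0],[0,0,0.055,0,0,0],[0,0,0.073,0,0,0],[0,0,0.073,0,0,0]]' 0 30
```

```text
time: 23.78
ee_pos: [532.0, -1.9, 145.6]
ee_rot: [[-0.999, -0.049, -0.006], [-0.049, 0.999, 0.001], [0.006, 0.001, -1.0]]
wrist_force: [-0.4, -0.3, 0.4]
gripper_width: 43.1
grasp_force: 0.0
time: 24.28
ee_pos: [534.5, -2.2, 76.1]
ee_rot: [[-0.999, -0.051, 0.001], [-0.051, 0.999, -0.0], [-0.001, -0.0, -1.0]]
wrist_force: [-0.3, 0.3, 0.8]
gripper_width: 42.6
grasp_force: 0.0
```

```bash
python3 -m creep '[[0,0,0,0,0,0],[0,0,0,0,0,0],[0,0,0,0,0,0],[0,0,0,0,0,0],[0,0,0,0,0,0]]' 1 40 && python3 -m creep '[[0,0,-0.01,0,0,0],[0,0,-0.025,0,0,0],[0,0,-0.05,0,0,0],[0,0,-0.08,0,0,0],[0,0,-0.12,0,0,0],[0,0,-0.16,0,0,0],[0,0,-0.2,0,0,0],[0,0,-0.2,0,0,0],[0,0,-0.2,0,0,0]]' 1 40;python3 - <<'E'
from edge import *
s=env.read_state();p=s['ee_pos'];print(p,s['ee_rot'],s["joints"])
# mat corners from top view, refined with subpix polygons
t=capture("top");hsv=cv2.cvtColor(t["color"],cv2.COLOR_BGR2HSV);m=((hsv[...,1]<60)).astype(np.uint8);n,l=cv2.connectedComponents(m)
k=(l==l[192,445]).astype(np.uint8);print(k.sum());y,x=np.nonzero(k);P=ray(t,np.c_[x,y],4)[:,:2]
r=cv2.minAreaRect(P.astype(np.float32));print(r,P.mean(0))
print(tool(np.array([*P.mean(0),220])-p))
E
```

```text
time: 24.9
ee_pos: [535.1, -2.4, 76.8]
ee_rot: [[-0.999, -0.051, 0.004], [-0.051, 0.999, -0.001], [-0.003, -0.001, -1.0]]
wrist_force: [0.3, -0.9, 6.7]
gripper_width: 11.4
grasp_force: 44.6
time: 26.02
ee_pos: [533.1, -1.9, 275.0]
ee_rot: [[-0.999, -0.052, -0.001], [-0.052, 0.999, 0.0], [0.001, 0.0, -1.0]]
wrist_force: [-0.5, -0.5, -1.1]
gripper_width: 11.7
grasp_force: 43.7
[533.06333886  -1.9151208  274.95212317] [[-9.98658518e-01 -5.17760367e-02 -6.37045080e-04]
 [-5.17762735e-02  9.98658644e-01  3.60998960e-04]
 [ 6.17499481e-04  3.93498507e-04 -9.99999732e-01]] [-8.84494316e+00  1.29825173e+01 -9.72273491e-01  7.60844555e+01
  1.48254735e-02 -1.18128308e+01]
1315
((511.06964111328125, -353.6099548339844), (176.4814453125, 98.68017578125), 81.76323699951172) [ 510.14064362 -353.59659992]
[ 0.0409615  -0.35006261  0.05480303]
```

```bash
python3 -m creep '[[0.003,-0.03,0,0,0,-0.05],[0.007,-0.07,0,0,0,-0.15],[0.012,-0.11,0,0,0,-0.25],[0.017,-0.15,0,0,0,-0.35],[0.022,-0.19,0.01,0,0,-0.45],[0.027,-0.23,0.02,0,0,-0.55],[0.032,-0.27,0.04,0,0,-0.65],[0.037,-0.31,0.06,0,0,-0.75],[0.041,-0.34,0.0775,0,0,-0.82],[0.041,-0.35,0.0775,0,0,-0.8756]]' 1 40;python3 -m creep '[[0,0,0,0,0,0],[0,0,0,0,0,0],[0,0,0,0,0,0],[0,0,0,0,0,0]]' 1 40
python3 - <<'E'
from edge import *
s=env.read_state();p=s['ee_pos'];print(p,np.degrees(np.arctan2(s['ee_rot'][1][1],s['ee_rot'][0][1])))
t=capture("top");w6=pickle.load(open("w6.pkl","rb"));t7=pickle.load(open("w7.pkl","rb"))[0]
for n,(a,b,c,d) in dict(jar=(180,240,220,280),flap=(150,225,290,390)).items(): print(n,np.abs(t["color"][a:b,c:d].astype(int)-t7["color"][a:b,c:d]).mean())
sc=capture("scene");x=np.vstack([sc["color"]]);cv2.imwrite("pics/end.png",cv2.resize(sc["color"][90:290,100:460],(792,440),interpolation=2))
E
```

```text
time: 27.32
ee_pos: [508.6, -354.3, 193.3]
ee_rot: [[-0.143, -0.99, -0.005], [-0.99, 0.143, 0.005], [-0.004, 0.006, -1.0]]
wrist_force: [0.8, 0.8, -1.0]
gripper_width: 12.1
grasp_force: 43.6
time: 27.82
ee_pos: [511.0, -353.2, 197.8]
ee_rot: [[-0.143, -0.99, 0.0], [-0.99, 0.143, -0.0], [0.0, -0.0, -1.0]]
wrist_force: [0.4, 0.5, -1.0]
gripper_width: 12.0
grasp_force: 43.6
[ 510.99749257 -353.19944622  197.82832714] 171.78776509788796
jar 3.394537037037037
flap 30.769555555555556
```

View pics/end.png

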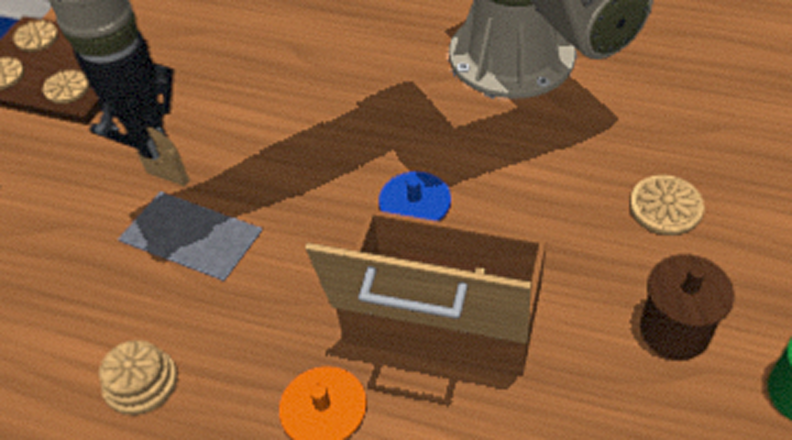

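The picture shows the plate held over the mat (165,155), the jar covered (690,285), the flap open (420,290) and the blank still in the case. I'm handing the job in.

```bash
python3 -c "
from rig import order
print(order.hand_in())"
```

```text
the job is handed in; nothing more can be done
None
```

The job is handed in: the cover sits seated on the jar, the flap stands open at about 98°, and the carved plate is held about 125 mm above the middle of the mat; the rig returned no verdict, and I viewed 11 pictures, one over the limit of 10.

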